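Empty the tailgate pan of tins into the packing crate

TASK

With the pan still level, let down the gate at its end, then lift the pan's orange handle gently to tip it until all four tins have slid out over the gate into the brown crate. Ease the pan back down until it rests level, leave the gate down and let go. Do not touch the tins, let the pan drop, or disturb the crate or the things standing nearby.

Things in the scene. Friction and masses are not known exactly. Their poses are not given: they have to be found in the camera images.
- rig: Grey stand that carries the tipping pan, fixed to the table. Origin on the table under its centre. Its +y axis runs level along the pan, from the gate end towards the handle end; its x axis runs across the pan, along the pivot. Base plate 170 (x) by 215 (y) by 10 mm, posts 135 mm high.
- pan_pivot (a point): Point on the pan's pivot axis, midway across, at [0, -100, 130] mm in the rig's frame. The axis runs along the rig's x, at the gate end, level with the top of the pan's floor. It does not move. The floor is slick: tins begin to slide at a tip of about 0.25 to 0.45 rad. Let go, the tipped pan falls back to level.
- pan (a joint): Tip angle of the pan in rad: 0 = level, resting on the stand; grows as the handle end rises, stop at 0.75. The pan is an open aluminium tray, 140 mm wide, floor 204 mm long from the pivot, side and rear walls 4 mm thick and 40 mm high, closed at the pivot end only by the gate. It weighs 0.5 kg; raising the handle takes about 3 to 5 N.
- pan_grip (a point): Centre of the pan's handle: a round orange bar 12 mm in diameter, 100 mm long, along the rig's x, held by an arm at each end. With the pan level it lies 260 mm from the pivot towards the rig's +y and 30 mm above it (160 mm over the table), its centre 56 mm behind the rear wall. It moves on an arc about the pivot; the bar can turn in the fingers.
- gate (a joint): Opening angle of the end gate in rad, relative to the pan: 0 = upright, shut; 1.57 = stop, flat, as a lip carrying on the pan's floor. A stiff hinge (0.05 N m) keeps it where it is left; it may start slightly ajar. Cream plate 140 mm wide, 49 mm high, 4 mm thick, hinged on its lower edge 2 mm below the pivot axis; swings outwards (to the rig's -y) and down.
- gate_tab (a point): Middle of the top of the orange thumb tab on the gate's top edge: 60 mm wide, 4 mm thick, sticks out 22 mm. Gate shut: 16 mm outside the pivot (to the rig's -y), 48 mm above it. Pressing straight down 30 mm outside the pivot, first on the tab, then on the gate itself, swings the gate down to flat with 2 to 5 N; over 20 N rocks the pan.
- tin0_center (a point): Centre of a sealed round metal tin lying flat in the pan, brass with a cream top: 44 mm in diameter, 26 mm high, about 45 g.
- tin1_center (a point): Centre of a sealed round metal tin lying flat in the pan, red with a cream top: 44 mm in diameter, 26 mm high, about 45 g.
- tin2_center (a point): Centre of a sealed round metal tin lying flat in the pan, brass with a cream top: 44 mm in diameter, 26 mm high, about 45 g.
- tin3_center (a point): Centre of a sealed round metal tin lying flat in the pan, red with a cream top: 44 mm in diameter, 26 mm high, about 45 g.
- crate: Open brown plastic crate that catches the tins, loose on the table beneath the gate, just beyond the stand. Origin at the centre of its underside; outside 220 (x) by 260 (y) by 65 mm high, walls and floor 6 mm thick. With the gate flat there is 59 mm between the crate's rim and the gate; it stays clear of it when tipped.
- jar: Bystander: amber jar, 60 mm in diameter, 85 mm high, origin under its centre.
- tongs: Bystander: orange serving tongs lying flat, 176 mm long, 42 mm wide, 16 mm high, origin underneath, near the middle.
- tub: Bystander: white bowl, 80 mm in diameter, 60 mm high, origin under its centre.
Things that resemble listed ones, but are neither listed nor needed, are in the scene too. Leave any pink or purple look-alike of the part that bears tin2_center alone.

How it is judged:
By the outcome, as a careful person would: the job done as asked, in the order asked, and still so for the second after the job is handed in, with the robot touching nothing.
It also fails if it takes over 70 s, if anything falls off the work surface, if the arm or the gripper's body presses on something with over 40 N, if the wrist force passes 120 N, or if a joint passes its speed limit or range.

ROBOT

A 6-joint arm with a two-finger parallel gripper is mounted at the origin on the work surface. World frame = base frame: x ahead of the robot, y to its left, z up, the work surface at z = 0. Lengths are in m, angles in rad, forces in N, time in s.
With the tool pointing down it reaches from about 0.275 to 1 m from the base axis. Payload 8.4 kg.
Tool frame: the origin (TCP) lies midway between the tips of the shut fingers; the grasp point (between the pads) lies arm.grip_point_offset behind it (arm.grip_point_offset is the distance from the TCP to the grasp point, in m); z points along the fingers, y is the direction in which the jaws open and shut (so a half turn about z gives the same grasp; the last joint's range is limited). The gripper opens to 85 mm and grips with 20 to 120 N. Pads are 22 mm wide; open, the fingers measure 114 mm over their backs; the gripper's body (76 mm by 85 mm) begins 54 mm behind the grasp point. The pads swing forward as they close: fully open they stand 13 mm farther back than shut.
Start: joints at [-1.193, 0.353, 1.633, -0, 1.155, -0.002], TCP at [0.232, -0.58, 0.231] pointing down, gripper open.
Joint ranges: [-2.63, 2.63], [-0.92, 2.1], [0.06, 2.66], [-1.3, 4.44], [0, 2.69], [-3.02, 3.02]. Speed limits (rad/s): [2.22, 2.22, 2.79, 3.14, 3.14, 3.14].

INTERFACE

Orientations are given as a unit quaternion [x, y, z, w].
In Python, from station import arm gives the robot as it stands.
- The arm moves only by the shell command python3 -m pendant 'ROWS'. ROWS is JSON, a list of rows, each an object of numbers: "tx", "ty", "tz": the shift along the tool's x, y, z in units of 50 mm (1.0 is 50 mm); "twist": the turn about the tool's z in units of 8 degrees (1.0 is 8 degrees); "jaw": the closure, from 0 (fully open) to 1 (shut). A call has 1 to 20 rows; each row is the pose to reach, as a shift and turn from the pose commanded when the call began, along the tool's axes at that moment; what a row does not reach only later rows make up. A row lasts 1/10 s, in which the tool goes at most 50 mm and 8.59 degrees, less where a joint would pass 70% of its speed; a pose out of reach is approached as far as the arm can. A call with a gripper value outside its range is refused whole. The fingers move at their own pace and stop on an object; the grip force is fixed at half the most. Time passes only in rows, so rows that repeat a pose let the fingers close. It gives the time, the measured TCP pose, the force and the opening at its end, in the units of the state.
- arm.state(): the state, without advancing time (a new reading comes with each control period).
- arm.capture(name): name is "side" or "top" or "wrist"; returns a dict with "image" (420x560x3 uint8, red, green, blue), "fx", "fy", "cx", "cy" (pixels), "xyz" and "orientation" of the camera in the world. Camera axes: x right, y down, z forward; pixel columns grow to the right and rows downward; lengths in m; the calibration is good to about 2 mm. A picture is of the moment at which its call begins. There is no depth.
- arm.close_job(): hands the job in, once; it reports no verdict.
The state is a dict: "time": time; "qpos": joint angles; "qd": joint speeds; "joint_torque": joint torques, N m; "eef_pos": TCP position; "orientation": TCP orientation; "ft_force": force on the tool from outside, world axes, zero at the start; "ft_torque": the same for the moment, N m; "finger_gap": finger opening in m.
Only numpy, scipy, OpenCV 4.12 (cv2) and the standard library are available. Lean on these libraries where they do the work, as an engineer would, in place of code of your own. Each camera call takes 0.05 s, during which the arm holds its last target. There are 200 camera calls.

## Working session

There is one attempt and no reset: what is moved stays moved. The work goes in short steps, Python scripts to look and compute and a shell command to move; the robot and the scene stay as the last step left them, time stands still between calls to the robot, and variables do not carry over. Pictures are saved under pics/ and viewed, about 8 in all and at most 12, crops included, and the job is handed in when it is done.

```bash
mkdir -p pics; ls; python3 - <<'E'
from station import arm
import cv2,json
print(arm.state()); print(arm.grip_point_offset)
for n in("side","top"):
    c=arm.capture(n); cv2.imwrite(f"pics/{n}0.png",c["image"][:,:,::-1]); c.pop("image"); print(n,c)
E
```

```text
pics
{'time': 0.0, 'qpos': array([-1.19338953e+00,  3.53651085e-01,  1.63413792e+00, -1.59338216e-05,
        1.15522151e+00, -2.39713358e-03]), 'qd': array([-3.29283643e-05, -7.06170285e-04,  2.50088163e-04, -1.59996800e-03,
       -1.52118319e-03,  4.28200525e-05]), 'joint_torque': array([ 4.27058894e-04, -6.05247688e+01, -3.42073238e+01,  1.33699050e-04,
        9.36909928e-03,  7.74082878e-06]), 'eef_pos': array([ 0.23152941, -0.58001022,  0.23055824]), 'orientation': array([ 9.82021891e-01,  1.88765737e-01, -1.39308856e-04, -6.95144838e-04]), 'ft_force': array([ 0.04326603,  0.26366494, -0.35347918]), 'ft_torque': array([ 0.06520834, -0.00506833,  0.03462139]), 'finger_gap': 0.0854365570637319}
0.0187
side {'fx': 479.01205900258, 'fy': 479.01205900258, 'cx': 273.91286055594196, 'cy': 206.9546274577013, 'xyz': array([0.55183787, 0.73889252, 0.66194952]), 'orientation': array([-2.82004471e-02,  8.91296872e-01, -4.52542090e-01,  5.27761021e-04])}
top {'fx': 401.2514388552383, 'fy': 401.2514388552383, 'cx': 278.2672128346284, 'cy': 206.99376434651074, 'xyz': array([0.49618714, 0.0167296 , 1.07713685]), 'orientation': array([-0.70512256,  0.70745957, -0.03966312,  0.02701778])}
```

View pics/top0.png

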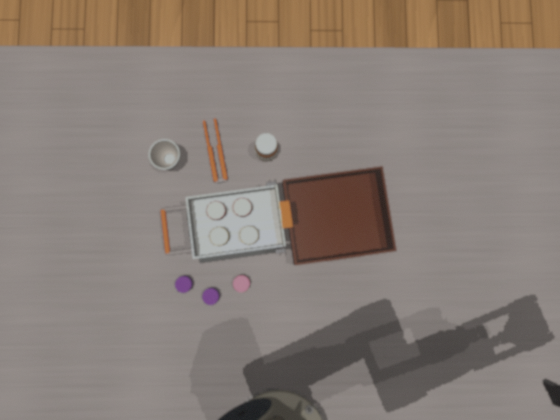

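View pics/side0.png

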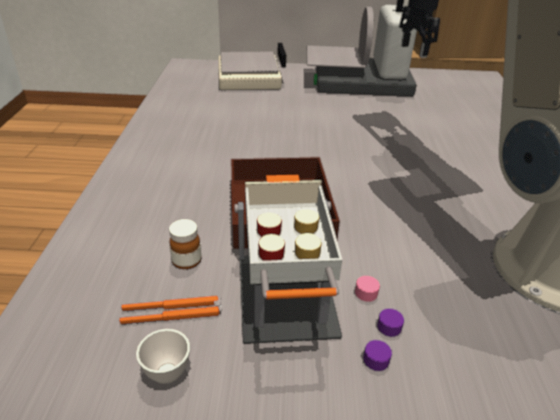

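The top view shows the pan with its handle at (165,231), the tab at (286,214) and the crate at (338,215). The jar, tongs and tub stand on the +x side. Possible mix-ups:
- **Orange things:** handle (165,231), tab (286,214) and tongs (216,150).
- **Tins:** the four in the pan, against the pink/purple pucks at (241,283), (211,296) and (184,284) on the table.

I choose the bar behind the pan as the handle and the orange plate on the gate as the tab. A close crop will check both.

```bash
python3 - <<'E'
import cv2
a=cv2.imread("pics/top0.png")[170:280,150:310]
cv2.imwrite("pics/crop1.png",cv2.resize(a,None,fx=5,fy=5,interpolation=cv2.INTER_CUBIC))
E
```

```text
(no output)
```

View pics/crop1.png

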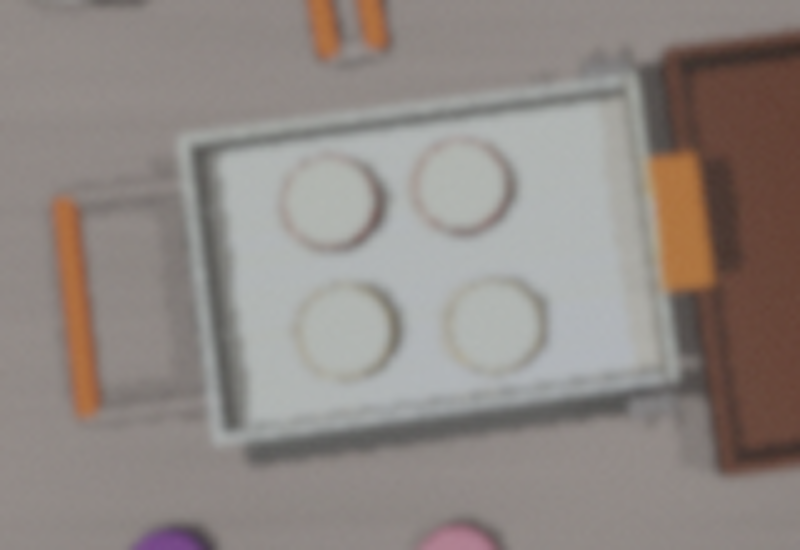

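The crop shows the handle bar from crop (65,198) to (88,415), the tab from (657,222) to (705,220) at mid-height, and the four cream-topped tins inside the pan. This confirms the choice.

```bash
cat > h.py <<'E'
import numpy as np
from scipy.spatial.transform import Rotation as R
T=dict(f=401.2514388552383,cx=278.2672128346284,cy=206.99376434651074,p=np.array([0.49618714,0.0167296,1.07713685]),q=[-0.70512256,0.70745957,-0.03966312,0.02701778])
S=dict(f=479.01205900258,cx=273.91286055594196,cy=206.9546274577013,p=np.array([0.55183787,0.73889252,0.66194952]),q=[-2.82004471e-02,8.91296872e-01,-4.52542090e-01,5.27761021e-04])
def onz(c,u,v,z):
    d=R.from_quat(c['q']).apply([(u-c['cx'])/c['f'],(v-c['cy'])/c['f'],1]); return c['p']+d*(z-c['p'][2])/d[2]
def pix(c,P):
    d=R.from_quat(c['q']).inv().apply(np.array(P)-c['p']); return d[:2]/d[2]*c['f']+[c['cx'],c['cy']]
E
python3 - <<'E'
from h import *
from station import arm
k=lambda x,y,z:onz(T,150+x/5,170+y/5,z)
a,b=k(65,198,.16),k(88,415,.16); t0,t1=k(657,222,.175),k(705,220,.178)
print("handle",a,b,(a+b)/2,np.linalg.norm(a-b)); print("tab",t0,t1)
corn=[k(180,135,.17),k(638,72,.17),k(677,380,.17),k(215,442,.17)]
print(np.array(corn))
h=(a+b)/2
for nm,v in(("handle",a-b),("walls",corn[0]-corn[1]+corn[3]-corn[2])):
    print(nm,np.degrees(np.arctan2(v[1],v[0])))
v=corn[0]-corn[1]+corn[3]-corn[2]; v/=np.linalg.norm(v)
piv=h-v*0.26; piv[2]=.13; print("ydir",v,"pivot",piv,"tabpred",piv-v*.016)
print("side pix handle pred",pix(S,a),pix(S,b))
s=arm.state(); print(R.from_quat(s['orientation']).as_matrix())
E
```

```text
handle [0.57761965 0.26337115 0.16      ] [0.47909701 0.25077857 0.16      ] [0.52835833 0.25707486 0.16      ] 0.09932412834783218
tab [ 0.56473423 -0.00659696  0.175     ] [ 0.56534779 -0.02811814  0.178     ]
[[ 0.60527743  0.20944454  0.17      ]
 [ 0.6338239   0.0016177   0.17      ]
 [ 0.49375754 -0.01538561  0.17      ]
 [ 0.46703161  0.19144603  0.17      ]]
handle 7.283713989244347
walls 97.59255256293228
ydir [-0.13212755  0.99123272  0.        ] pivot [ 0.56271149 -0.00064565  0.13      ] tabpred [ 0.56482553 -0.01650537  0.13      ]
side pix handle pred [264.09610335 293.98157184] [333.11704583 291.28022794]
[[ 9.28743680e-01  3.70722237e-01 -4.46576630e-04]
 [ 3.70722505e-01 -9.28742934e-01  1.17756942e-03]
 [ 2.17962806e-05 -1.25921617e-03 -9.99999207e-01]]
```

```bash
python3 -m pendant '[{"tx":10.3,"ty":-7.73,"tz":-0.3,"twist":1.77,"jaw":1},{"tx":10.3,"ty":-7.73,"tz":-0.3,"twist":1.77,"jaw":1},{"tx":10.3,"ty":-7.73,"tz":-0.3,"twist":1.77,"jaw":1},{"tx":10.3,"ty":-7.73,"tz":-0.3,"twist":1.77,"jaw":1},{"tx":10.3,"ty":-7.73,"tz":-0.3,"twist":1.77,"jaw":1},{"tx":10.3,"ty":-7.73,"tz":-0.3,"twist":1.77,"jaw":1},{"tx":10.3,"ty":-7.73,"tz":-0.3,"twist":1.77,"jaw":1},{"tx":10.3,"ty":-7.73,"tz":-0.3,"twist":1.77,"jaw":1},{"tx":10.3,"ty":-7.73,"tz":-0.3,"twist":1.77,"jaw":1},{"tx":10.3,"ty":-7.73,"tz":-0.3,"twist":1.77,"jaw":1},{"tx":10.3,"ty":-7.73,"tz":-0.3,"twist":1.77,"jaw":1},{"tx":10.3,"ty":-7.73,"tz":-0.3,"twist":1.77,"jaw":1},{"tx":10.3,"ty":-7.73,"tz":-0.3,"twist":1.77,"jaw":1},{"tx":10.3,"ty":-7.73,"tz":-0.3,"twist":1.77,"jaw":1},{"tx":10.3,"ty":-7.73,"tz":-0.3,"twist":1.77,"jaw":1},{"tx":10.3,"ty":-7.73,"tz":-0.3,"twist":1.77,"jaw":1},{"tx":10.3,"ty":-7.73,"tz":-0.3,"twist":1.77,"jaw":1},{"tx":10.3,"ty":-7.73,"tz":-0.3,"twist":1.77,"jaw":1},{"tx":10.3,"ty":-7.73,"tz":-0.3,"twist":1.77,"jaw":1}]'
python3 - <<'E'
from station import arm
import cv2
from h import *
print(R.from_quat(arm.state()['orientation']).as_matrix().round(3))
c=arm.capture("wrist"); cv2.imwrite("pics/w1.png",c["image"][:,:,::-1]); c.pop("image"); print(c)
E
```

```text
time: 2.0
eef_pos: [0.5665, -0.0314, 0.2464]
orientation: [0.998, 0.066, 0.0, 0.0]
ft_force: [0.6, -0.2, 0.3]
finger_gap: 0.0
[[ 0.991  0.131  0.   ]
 [ 0.131 -0.991 -0.   ]
 [ 0.     0.    -1.   ]]
{'fx': 363.3330104245351, 'fy': 363.3330104245351, 'cx': 280.82059513490253, 'cy': 209.59836464112013, 'xyz': array([ 0.63477184, -0.02267529,  0.38853308]), 'orientation': array([ 0.74511916, -0.65270119, -0.08990296,  0.10342172])}
```

View pics/w1.png

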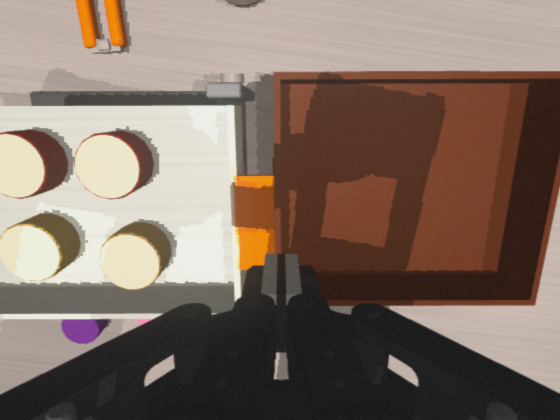

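The wrist view shows the closed fingertips at about (282,262). The tab spans columns 235–275 and rows 176–270, and the gate is shut. I'll check how far the tip overlaps the tab.

```bash
python3 - <<'E'
from h import *
W=dict(f=363.333,cx=280.8206,cy=209.598,p=np.array([0.63477184,-0.02267529,0.38853308]),q=[0.74511916,-0.65270119,-0.08990296,0.10342172])
v=np.array([-.132,.991,0]);P=np.array([.5627,-.0006,0])
for n,u,w,z in(("in",235,222,.178),("out",275,222,.178),("tipL",263,262,.246),("tipR",300,262,.246)):
    q=onz(W,u,w,z);print(n,q,(q-P)@v,(q-P)@[.991,.132,0])
E
```

```text
in [ 0.56450514 -0.00414022  0.178     ] -0.003746637196918599 0.0013215821283383427
out [ 0.56770158 -0.02824204  0.178     ] -0.028053468161505533 0.001307815687736209
tipL [ 0.57101025 -0.023663    0.246     ] -0.02395239003573333 0.005191136782795655
tipR [ 0.57307508 -0.03924771  0.246     ] -0.03966939606118003 0.005180209917780735
```

```bash
python3 -m pendant '[{"ty":-0.06,"tz":0.5,"jaw":1},{"ty":-0.06,"tz":1.0,"jaw":1},{"ty":-0.06,"tz":1.25,"jaw":1},{"ty":-0.06,"tz":1.35,"jaw":1},{"ty":-0.06,"tz":1.42,"jaw":1},{"ty":-0.06,"tz":1.5,"jaw":1},{"ty":-0.06,"tz":1.57,"jaw":1},{"ty":-0.06,"tz":1.65,"jaw":1}]'
python3 -m pendant '[{"tz":0.07,"jaw":1},{"tz":0.14,"jaw":1},{"tz":0.21,"jaw":1},{"tz":0.28,"jaw":1},{"tz":0.33,"jaw":1},{"tz":0.33,"jaw":1}]'
```

```text
validation failed for argument at $[0]...
validation failed for argument at $[0]...
```

```bash
python3 -m pendant '[{"tx":0,"ty":-0.06,"tz":0.5,"twist":0,"jaw":1},{"tx":0,"ty":-0.06,"tz":1.0,"twist":0,"jaw":1},{"tx":0,"ty":-0.06,"tz":1.25,"twist":0,"jaw":1},{"tx":0,"ty":-0.06,"tz":1.35,"twist":0,"jaw":1},{"tx":0,"ty":-0.06,"tz":1.42,"twist":0,"jaw":1},{"tx":0,"ty":-0.06,"tz":1.5,"twist":0,"jaw":1},{"tx":0,"ty":-0.06,"tz":1.57,"twist":0,"jaw":1},{"tx":0,"ty":-0.06,"tz":1.65,"twist":0,"jaw":1}]'
```

```text
time: 2.85
eef_pos: [0.5677, -0.0353, 0.1704]
orientation: [0.998, 0.068, 0.001, 0.007]
ft_force: [-23.5, -49.0, 64.5]
finger_gap: 0.0003
```

Force is 64 N, which is far too much. I'm backing off slowly before I look.

```bash
python3 -m pendant '[{"tx":0,"ty":0.06,"tz":-0.1,"twist":0,"jaw":1},{"tx":0,"ty":0.06,"tz":-0.2,"twist":0,"jaw":1},{"tx":0,"ty":0.06,"tz":-0.3,"twist":0,"jaw":1},{"tx":0,"ty":0.06,"tz":-0.4,"twist":0,"jaw":1},{"tx":0,"ty":0.06,"tz":-0.4,"twist":0,"jaw":1}]'
python3 - <<'E'
from station import arm
import cv2
print(arm.state()['ft_force'])
c=arm.capture("side"); cv2.imwrite("pics/s2.png",cv2.resize(c["image"][140:350,200:400,::-1],None,fx=2.8,fy=2.8))
c=arm.capture("top"); cv2.imwrite("pics/t2.png",cv2.resize(c["image"][150:290,150:340,::-1],None,fx=4,fy=4))
c=arm.capture("wrist"); cv2.imwrite("pics/w2.png",c["image"][:,:,::-1])
E
```

```text
time: 3.35
eef_pos: [0.5671, -0.0302, 0.1844]
orientation: [0.998, 0.067, 0.0, -0.0]
ft_force: [-0.0, 0.2, -0.3]
finger_gap: -0.0003
[-0.04021377  0.18399786 -0.31751199]
```

View pics/s2.png

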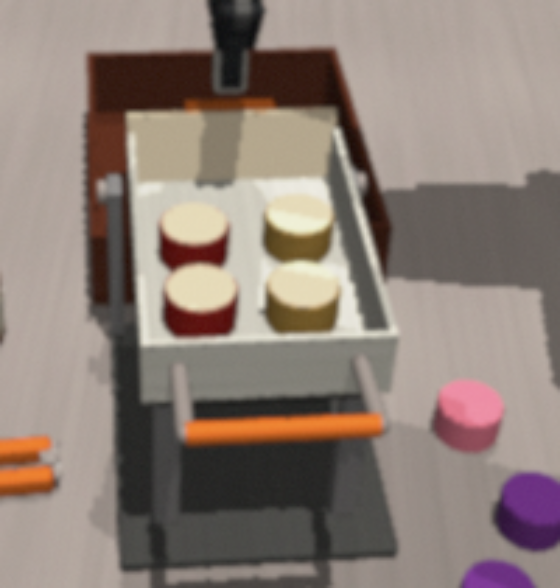

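View pics/w2.png

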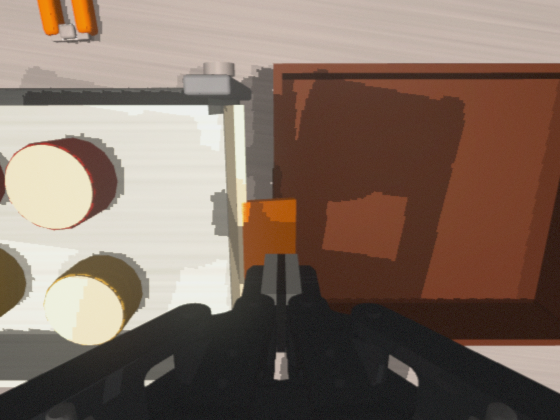

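The pan, tins and crate look undisturbed, with the gate still nearly shut and the tab at columns 243–297 under the tip. The force ratio (49 N sideways to 64 N vertical) shows the rubber tip stuck to the tab top, which has to move outward as it drops. I'll follow the tab's arc outward and down instead.

```bash
python3 -m pendant '[{"tx":0,"ty":0,"tz":0.08,"twist":0,"jaw":1},{"tx":0,"ty":0,"tz":0.14,"twist":0,"jaw":1},{"tx":0,"ty":0.04,"tz":0.17,"twist":0,"jaw":1},{"tx":0,"ty":0.09,"tz":0.2,"twist":0,"jaw":1},{"tx":0,"ty":0.13,"tz":0.23,"twist":0,"jaw":1}]'; python3 -c "
from station import arm; print(arm.state()['ft_force'])"
```

```text
time: 4.0
eef_pos: [0.5676, -0.0373, 0.1721]
orientation: [0.998, 0.066, -0.0, 0.0]
ft_force: [0.0, 0.2, 1.8]
finger_gap: -0.0
[0.04796354 0.23355668 1.80277227]
```

Force is gentle at about 2 N, so I'll carry on along the arc.

```bash
python3 -m pendant '[{"tx":0,"ty":0.05,"tz":0.05,"twist":0,"jaw":1},{"tx":0,"ty":0.1,"tz":0.1,"twist":0,"jaw":1},{"tx":0,"ty":0.14,"tz":0.16,"twist":0,"jaw":1},{"tx":0,"ty":0.18,"tz":0.22,"twist":0,"jaw":1}]';  python3 -m pendant '[{"tx":0,"ty":0.03,"tz":0.06,"twist":0,"jaw":1},{"tx":0,"ty":0.06,"tz":0.13,"twist":0,"jaw":1},{"tx":0,"ty":0.09,"tz":0.2,"twist":0,"jaw":1},{"tx":0,"ty":0.12,"tz":0.28,"twist":0,"jaw":1}]'
python3 - <<'E'
from station import arm
import cv2
c=arm.capture("side"); a=cv2.resize(c["image"][140:350,200:400,::-1],None,fx=1.9,fy=1.9)
c=arm.capture("wrist"); b=cv2.resize(c["image"][:,:,::-1],(399,399*3//4)); b=cv2.copyMakeBorder(b,0,a.shape[0]-b.shape[0],0,0,0)
cv2.imwrite("pics/c3.png",cv2.hconcat([a,b]))
E
```

```text
time: 4.4
eef_pos: [0.5691, -0.0474, 0.1617]
orientation: [0.998, 0.066, 0.0, 0.001]
ft_force: [-1.4, -9.4, 7.6]
finger_gap: -0.0
time: 4.8
eef_pos: [0.5703, -0.055, 0.1481]
orientation: [0.998, 0.067, 0.001, 0.002]
ft_force: [-2.0, -17.4, 8.0]
finger_gap: 0.0001
```

View pics/c3.png

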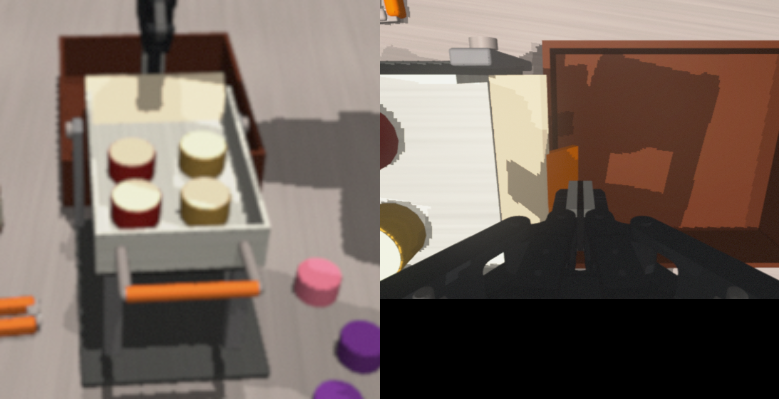

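The gate is about 45° open, with the pan level and the tins in place. I'll lift off, shift inward above the gate plate and press the plate itself.

```bash
python3 -m pendant '[{"tx":0,"ty":0.1,"tz":-0.1,"twist":0,"jaw":1},{"tx":0,"ty":0.12,"tz":-0.4,"twist":0,"jaw":1},{"tx":0,"ty":0.1,"tz":-0.7,"twist":0,"jaw":1},{"tx":0,"ty":-0.2,"tz":-0.7,"twist":0,"jaw":1},{"tx":0,"ty":-0.46,"tz":-0.7,"twist":0,"jaw":1},{"tx":0,"ty":-0.46,"tz":-0.7,"twist":0,"jaw":1}]';  python3 -m pendant '[{"tx":0,"ty":0,"tz":0.15,"twist":0,"jaw":1},{"tx":0,"ty":0,"tz":0.3,"twist":0,"jaw":1},{"tx":0,"ty":0,"tz":0.36,"twist":0,"jaw":1},{"tx":0,"ty":0,"tz":0.42,"twist":0,"jaw":1},{"tx":0,"ty":0,"tz":0.46,"twist":0,"jaw":1}]'
```

```text
time: 5.5
eef_pos: [0.5656, -0.027, 0.1814]
orientation: [0.998, 0.067, -0.001, -0.0]
ft_force: [-0.4, -0.7, -0.0]
finger_gap: -0.0002
time: 6.0
eef_pos: [0.5665, -0.0293, 0.1588]
orientation: [0.998, 0.066, -0.0, -0.0]
ft_force: [-0.5, 0.3, 1.1]
finger_gap: 0.0001
```

```bash
python3 -m pendant '[{"tx":0,"ty":0,"tz":0.05,"twist":0,"jaw":1},{"tx":0,"ty":0.02,"tz":0.1,"twist":0,"jaw":1},{"tx":0,"ty":0.04,"tz":0.15,"twist":0,"jaw":1},{"tx":0,"ty":0.06,"tz":0.2,"twist":0,"jaw":1}]';  python3 -m pendant '[{"tx":0,"ty":0.01,"tz":0.05,"twist":0,"jaw":1},{"tx":0,"ty":0.02,"tz":0.1,"twist":0,"jaw":1},{"tx":0,"ty":0.03,"tz":0.15,"twist":0,"jaw":1},{"tx":0,"ty":0.04,"tz":0.2,"twist":0,"jaw":1}]'
```

```text
time: 6.4
eef_pos: [0.567, -0.0322, 0.1492]
orientation: [0.998, 0.066, 0.0, 0.0]
ft_force: [0.9, 0.2, 0.6]
finger_gap: 0.0001
time: 6.8
eef_pos: [0.5672, -0.0341, 0.1391]
orientation: [0.998, 0.066, -0.0, 0.0]
ft_force: [-0.2, 0.4, 0.6]
finger_gap: 0.0002
```

```bash
python3 -m pendant '[{"tx":0,"ty":0,"tz":0.05,"twist":0,"jaw":1},{"tx":0,"ty":0,"tz":0.1,"twist":0,"jaw":1},{"tx":0,"ty":0,"tz":0.14,"twist":0,"jaw":1}]';  python3 -m pendant '[{"tx":0,"ty":0,"tz":0.02,"twist":0,"jaw":1},{"tx":0,"ty":0,"tz":0.04,"twist":0,"jaw":1}]'; python3 -m pendant '[{"tx":0,"ty":0,"tz":0.02,"twist":0,"jaw":1}]'
```

```text
time: 7.1
eef_pos: [0.5671, -0.0341, 0.132]
orientation: [0.998, 0.066, -0.0, -0.0]
ft_force: [-0.2, -0.4, 1.3]
finger_gap: -0.0
time: 7.3
eef_pos: [0.5671, -0.034, 0.1302]
orientation: [0.998, 0.066, -0.0, -0.0]
ft_force: [-0.1, -0.6, 0.6]
finger_gap: 0.0002
time: 7.4
eef_pos: [0.5672, -0.0341, 0.1292]
orientation: [0.998, 0.066, -0.0, 0.0]
ft_force: [0.5, -0.4, 0.8]
finger_gap: 0.0002
```

```bash
python3 -m pendant '[{"tx":0,"ty":0,"tz":0.02,"twist":0,"jaw":1}]';  python3 -m pendant '[{"tx":0,"ty":0,"tz":0.02,"twist":0,"jaw":1}]'
python3 - <<'E'
from station import arm
import cv2
c=arm.capture("side"); a=cv2.resize(c["image"][140:350,200:400,::-1],None,fx=1.9,fy=1.9)
c=arm.capture("wrist"); b=cv2.resize(c["image"][:,:,::-1],(399,399*3//4)); b=cv2.copyMakeBorder(b,0,a.shape[0]-b.shape[0],0,0,0)
cv2.imwrite("pics/c4.png",cv2.hconcat([a,b]))
E
```

```text
time: 7.5
eef_pos: [0.5671, -0.034, 0.1282]
orientation: [0.998, 0.066, -0.0, 0.0]
ft_force: [-0.3, -0.0, 1.8]
finger_gap: 0.0001
time: 7.6
eef_pos: [0.5673, -0.0341, 0.1279]
orientation: [0.998, 0.066, 0.0, 0.0]
ft_force: [-4.8, 0.1, 15.8]
finger_gap: -0.0003
```

View pics/c4.png

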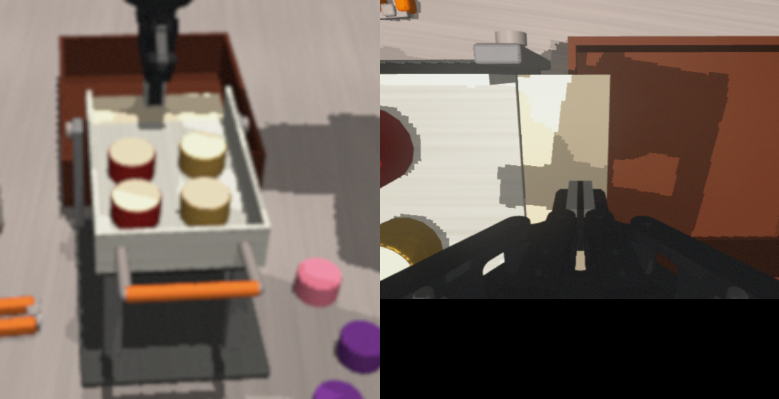

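The gate now lies flat at its stop, where the force rose to 16 N. The pan is level with the tins in place. Next I lift and go to above the handle with the jaws half open.

```bash
python3 -m pendant '[{"tx":0,"ty":0,"tz":-0.3,"twist":0,"jaw":1},{"tx":0,"ty":0,"tz":-1,"twist":0,"jaw":1},{"tx":0,"ty":0,"tz":-1.9,"twist":0,"jaw":1},{"tx":0,"ty":0,"tz":-2.7,"twist":0,"jaw":1},{"tx":0,"ty":0,"tz":-2.7,"twist":0,"jaw":1},{"tx":0,"ty":-0.8,"tz":-2.7,"twist":0,"jaw":0.5},{"tx":0,"ty":-1.7,"tz":-2.7,"twist":0,"jaw":0.5},{"tx":0,"ty":-2.6,"tz":-2.7,"twist":0,"jaw":0.5},{"tx":0,"ty":-3.5,"tz":-2.7,"twist":0,"jaw":0.5},{"tx":0,"ty":-4.4,"tz":-2.7,"twist":0,"jaw":0.5},{"tx":0,"ty":-5.2,"tz":-2.7,"twist":0,"jaw":0.5},{"tx":0,"ty":-5.87,"tz":-2.7,"twist":0,"jaw":0.5},{"tx":0,"ty":-5.87,"tz":-2.7,"twist":0,"jaw":0.5},{"tx":0,"ty":-5.87,"tz":-2.7,"twist":0,"jaw":0.5}]'
python3 - <<'E'
from station import arm
import cv2
from h import *
c=arm.capture("wrist"); im=c.pop("image"); cv2.imwrite("pics/w5.png",im[:,:,::-1])
hsv=cv2.cvtColor(im,cv2.COLOR_RGB2HSV); m=cv2.inRange(hsv,(5,180,90),(20,255,255))
n,l,st,ce=cv2.connectedComponentsWithStats(m)
W=dict(f=c['fx'],cx=c['cx'],cy=c['cy'],p=c['xyz'],q=c['orientation'])
for i in range(1,n):
    if st[i,4]>150: print(st[i],ce[i],onz(W,*ce[i],.163))
E
```

```text
time: 9.1
eef_pos: [0.5278, 0.2572, 0.2615]
orientation: [0.998, 0.067, -0.0, 0.0]
ft_force: [0.1, -0.5, -0.4]
finger_gap: 0.0427
[385   0  14  50 640] [391.0625   23.78125] [0.65274953 0.20664046 0.163     ]
[411   0  15  48 616] [417.6461039   22.32142857] [0.65568896 0.19098415 0.163     ]
[ 273  138   16  141 1971] [280.84677829 208.00405885] [0.52991546 0.25679515 0.163     ]
```

View pics/w5.png

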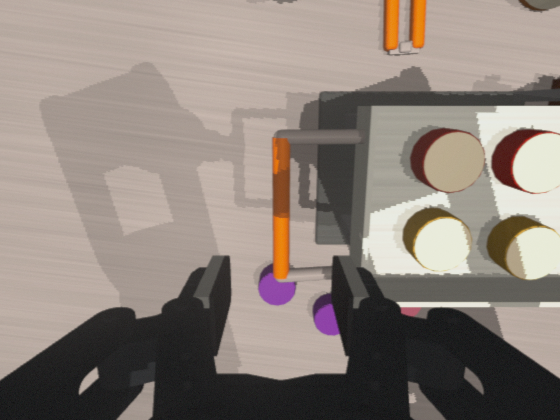

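The handle bar is upright at column 281, rows 138–279, centred between the open fingers and within 2 mm of the estimate. I descend and grip.

```bash
python3 -m pendant '[{"tx":0,"ty":0,"tz":0.6,"twist":0,"jaw":0.5},{"tx":0,"ty":0,"tz":1.2,"twist":0,"jaw":0.5},{"tx":0,"ty":0,"tz":1.7,"twist":0,"jaw":0.5},{"tx":0,"ty":0,"tz":2.1,"twist":0,"jaw":0.5},{"tx":0,"ty":0,"tz":2.3,"twist":0,"jaw":0.5},{"tx":0,"ty":0,"tz":2.4,"twist":0,"jaw":0.5},{"tx":0,"ty":0,"tz":2.4,"twist":0,"jaw":0.5},{"tx":0,"ty":0,"tz":2.4,"twist":0,"jaw":0.7},{"tx":0,"ty":0,"tz":2.4,"twist":0,"jaw":0.85},{"tx":0,"ty":0,"tz":2.4,"twist":0,"jaw":1},{"tx":0,"ty":0,"tz":2.4,"twist":0,"jaw":1},{"tx":0,"ty":0,"tz":2.4,"twist":0,"jaw":1},{"tx":0,"ty":0,"tz":2.4,"twist":0,"jaw":1},{"tx":0,"ty":0,"tz":2.4,"twist":0,"jaw":1}]'
python3 - <<'E'
import numpy as np
for t in np.arange(0,.76,.04):
    c,s=np.cos(t),np.sin(t); y=260*c-30*s; z=260*s+30*c
    print(f"{t:.2f} ty {(260-y)/50:.3f} tz {-(z-30)/50:.3f}")
E
```

```text
time: 10.55
eef_pos: [0.5289, 0.2576, 0.1434]
orientation: [0.998, 0.066, 0.001, -0.001]
ft_force: [-2.3, 1.2, 6.9]
finger_gap: 0.01
0.00 ty 0.000 tz -0.000
0.04 ty 0.028 tz -0.207
0.08 ty 0.065 tz -0.414
0.12 ty 0.109 tz -0.618
0.16 ty 0.162 tz -0.821
0.20 ty 0.223 tz -1.021
0.24 ty 0.292 tz -1.219
0.28 ty 0.368 tz -1.414
0.32 ty 0.453 tz -1.605
0.36 ty 0.545 tz -1.793
0.40 ty 0.644 tz -1.978
0.44 ty 0.751 tz -2.158
0.48 ty 0.865 tz -2.333
0.52 ty 0.985 tz -2.504
0.56 ty 1.113 tz -2.671
0.60 ty 1.247 tz -2.831
0.64 ty 1.387 tz -2.987
0.68 ty 1.534 tz -3.136
0.72 ty 1.686 tz -3.280
```

```bash
python3 -m pendant '[{"tx":0,"ty":0.014,"tz":-0.1,"twist":0,"jaw":1},{"tx":0,"ty":0.028,"tz":-0.207,"twist":0,"jaw":1},{"tx":0,"ty":0.046,"tz":-0.31,"twist":0,"jaw":1},{"tx":0,"ty":0.065,"tz":-0.414,"twist":0,"jaw":1}]'; python3 -m pendant '[{"tx":0,"ty":0.022,"tz":-0.1,"twist":0,"jaw":1},{"tx":0,"ty":0.044,"tz":-0.204,"twist":0,"jaw":1},{"tx":0,"ty":0.07,"tz":-0.305,"twist":0,"jaw":1},{"tx":0,"ty":0.097,"tz":-0.407,"twist":0,"jaw":1},{"tx":0,"ty":0.127,"tz":-0.507,"twist":0,"jaw":1},{"tx":0,"ty":0.158,"tz":-0.607,"twist":0,"jaw":1},{"tx":0,"ty":0.192,"tz":-0.706,"twist":0,"jaw":1},{"tx":0,"ty":0.227,"tz":-0.805,"twist":0,"jaw":1}]'
python3 - <<'E'
from station import arm
import cv2
c=arm.capture("side"); cv2.imwrite("pics/s6.png",c["image"][:,:,::-1])
E
```

```text
time: 10.95
eef_pos: [0.5293, 0.2546, 0.1634]
orientation: [0.998, 0.066, 0.001, -0.001]
ft_force: [1.5, 6.3, -3.1]
finger_gap: 0.0102
time: 11.75
eef_pos: [0.5307, 0.2438, 0.2039]
orientation: [0.998, 0.066, 0.001, -0.001]
ft_force: [0.5, 7.8, -2.1]
finger_gap: 0.0104
```

```bash
python3 -m pendant '[{"tx":0,"ty":0.018,"tz":-0.049,"twist":0,"jaw":1},{"tx":0,"ty":0.037,"tz":-0.098,"twist":0,"jaw":1},{"tx":0,"ty":0.056,"tz":-0.146,"twist":0,"jaw":1},{"tx":0,"ty":0.076,"tz":-0.195,"twist":0,"jaw":1},{"tx":0,"ty":0.097,"tz":-0.243,"twist":0,"jaw":1},{"tx":0,"ty":0.118,"tz":-0.291,"twist":0,"jaw":1},{"tx":0,"ty":0.139,"tz":-0.339,"twist":0,"jaw":1},{"tx":0,"ty":0.161,"tz":-0.386,"twist":0,"jaw":1},{"tx":0,"ty":0.183,"tz":-0.433,"twist":0,"jaw":1},{"tx":0,"ty":0.206,"tz":-0.48,"twist":0,"jaw":1},{"tx":0,"ty":0.229,"tz":-0.527,"twist":0,"jaw":1},{"tx":0,"ty":0.253,"tz":-0.574,"twist":0,"jaw":1},{"tx":0,"ty":0.277,"tz":-0.62,"twist":0,"jaw":1},{"tx":0,"ty":0.302,"tz":-0.667,"twist":0,"jaw":1},{"tx":0,"ty":0.327,"tz":-0.713,"twist":0,"jaw":1},{"tx":0,"ty":0.352,"tz":-0.759,"twist":0,"jaw":1},{"tx":0,"ty":0.378,"tz":-0.804,"twist":0,"jaw":1},{"tx":0,"ty":0.405,"tz":-0.849,"twist":0,"jaw":1},{"tx":0,"ty":0.432,"tz":-0.894,"twist":0,"jaw":1},{"tx":0,"ty":0.459,"tz":-0.939,"twist":0,"jaw":1}]'
python3 - <<'E'
from station import arm
import cv2
a=arm.capture("side")["image"][:,:,::-1]; b=arm.capture("top")["image"][:,:,::-1]
cv2.imwrite("pics/c6.png",cv2.hconcat([cv2.resize(a[130:350,190:400],(382,400)),cv2.resize(b[150:290,150:420],(418,217)) if 0 else cv2.copyMakeBorder(cv2.resize(b[150:290,150:420],(418,217)),0,183,0,0,0)]))
E
```

```text
time: 13.8
eef_pos: [0.5337, 0.2218, 0.2512]
orientation: [0.998, 0.066, 0.001, -0.002]
ft_force: [-0.9, 9.9, 1.2]
finger_gap: 0.0097
```

View pics/c6.png

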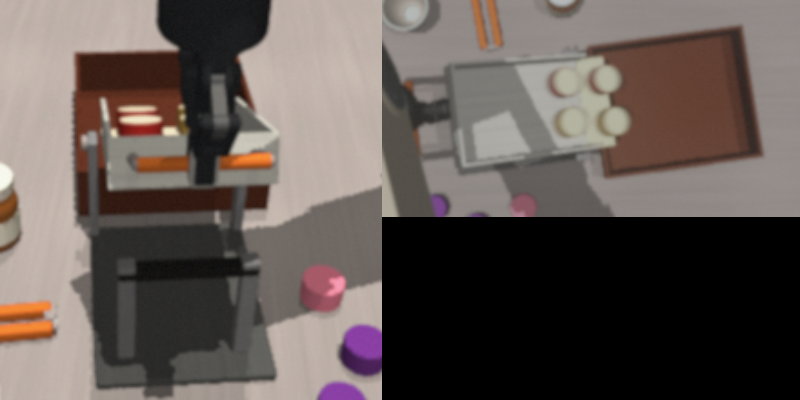

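The tins have slid onto the gate (top inset about x 552–630). I hold briefly so they can go over, then check with image code.

```bash
python3 -m pendant '[{"tx":0,"ty":0,"tz":0,"twist":0,"jaw":1},{"tx":0,"ty":0,"tz":0,"twist":0,"jaw":1},{"tx":0,"ty":0,"tz":0,"twist":0,"jaw":1},{"tx":0,"ty":0,"tz":0,"twist":0,"jaw":1},{"tx":0,"ty":0,"tz":0,"twist":0,"jaw":1},{"tx":0,"ty":0,"tz":0,"twist":0,"jaw":1},{"tx":0,"ty":0,"tz":0,"twist":0,"jaw":1},{"tx":0,"ty":0,"tz":0,"twist":0,"jaw":1},{"tx":0,"ty":0,"tz":0,"twist":0,"jaw":1},{"tx":0,"ty":0,"tz":0,"twist":0,"jaw":1}]'
cat > tins.py <<'E'
from station import arm
import cv2
im=arm.capture("top")["image"]; cv2.imwrite("pics/tl.png",im[:,:,::-1])
# light pixels inside the crate region (brown otherwise)
hsv=cv2.cvtColor(im,cv2.COLOR_RGB2HSV)[160:270,285:400]
m=cv2.inRange(hsv,(0,0,110),(179,110,255)); n,l,st,ce=cv2.connectedComponentsWithStats(m)
for i in range(1,n):
    if st[i,4]>40: print(st[i]+[285,160,0,0,0])
E
python3 tins.py
```

```text
time: 14.9
eef_pos: [0.5337, 0.2218, 0.2512]
orientation: [0.998, 0.066, 0.001, -0.002]
ft_force: [-0.9, 9.6, 2.4]
finger_gap: 0.01
[ 285  160  115  110 3850]
[285 185  17  62 777]
[308 191  18  19 265]
[314 210  19  20 277]
```

Two tins are now in the crate. I'll tip further, gently.

```bash
python3 -m pendant '[{"tx":0,"ty":0.028,"tz":-0.044,"twist":0,"jaw":1},{"tx":0,"ty":0.056,"tz":-0.088,"twist":0,"jaw":1},{"tx":0,"ty":0.085,"tz":-0.131,"twist":0,"jaw":1},{"tx":0,"ty":0.114,"tz":-0.175,"twist":0,"jaw":1},{"tx":0,"ty":0.143,"tz":-0.218,"twist":0,"jaw":1},{"tx":0,"ty":0.173,"tz":-0.261,"twist":0,"jaw":1},{"tx":0,"ty":0.203,"tz":-0.304,"twist":0,"jaw":1},{"tx":0,"ty":0.234,"tz":-0.346,"twist":0,"jaw":1},{"tx":0,"ty":0.234,"tz":-0.346,"twist":0,"jaw":1},{"tx":0,"ty":0.234,"tz":-0.346,"twist":0,"jaw":1},{"tx":0,"ty":0.234,"tz":-0.346,"twist":0,"jaw":1},{"tx":0,"ty":0.234,"tz":-0.346,"twist":0,"jaw":1}]'
python3 tins.py
python3 - <<'E'
import cv2
a=cv2.imread("pics/tl.png")[140:300,150:420]; cv2.imwrite("pics/c7.png",cv2.resize(a,None,fx=2.9,fy=2.9))
E
```

```text
time: 16.15
eef_pos: [0.5353, 0.2105, 0.2689]
orientation: [0.998, 0.066, 0.001, -0.002]
ft_force: [-2.0, 11.0, 6.4]
finger_gap: 0.0097
[ 285  160  115  110 3849]
[285 186  16  61 719]
[308 191  18  19 262]
[314 210  19  20 278]
```

View pics/c7.png

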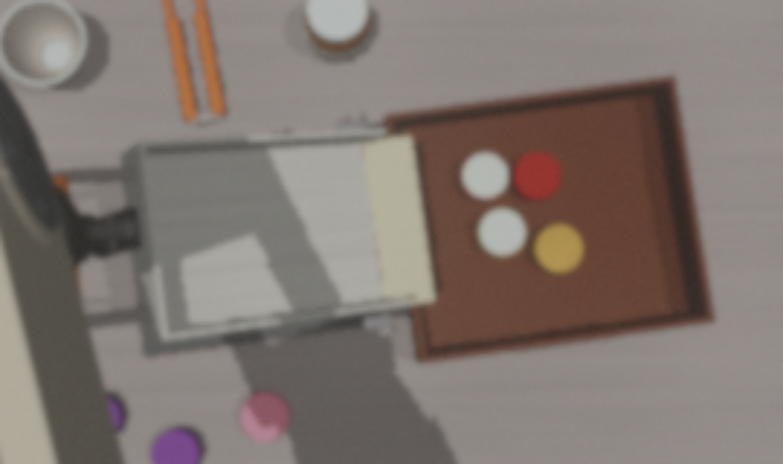

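All four tins lie in the crate at crop (485,175), (538,176), (502,232) and (558,248), two of them upside down. The pan is empty and the crate has not moved. Now I ease the pan down.

```bash
python3 -m pendant '[{"tx":0,"ty":-0.061,"tz":0.085,"twist":0,"jaw":1},{"tx":0,"ty":-0.12,"tz":0.171,"twist":0,"jaw":1},{"tx":0,"ty":-0.178,"tz":0.258,"twist":0,"jaw":1},{"tx":0,"ty":-0.234,"tz":0.346,"twist":0,"jaw":1},{"tx":0,"ty":-0.288,"tz":0.435,"twist":0,"jaw":1},{"tx":0,"ty":-0.341,"tz":0.526,"twist":0,"jaw":1},{"tx":0,"ty":-0.391,"tz":0.618,"twist":0,"jaw":1},{"tx":0,"ty":-0.44,"tz":0.711,"twist":0,"jaw":1},{"tx":0,"ty":-0.487,"tz":0.804,"twist":0,"jaw":1},{"tx":0,"ty":-0.532,"tz":0.899,"twist":0,"jaw":1},{"tx":0,"ty":-0.575,"tz":0.994,"twist":0,"jaw":1},{"tx":0,"ty":-0.617,"tz":1.09,"twist":0,"jaw":1},{"tx":0,"ty":-0.656,"tz":1.187,"twist":0,"jaw":1},{"tx":0,"ty":-0.693,"tz":1.285,"twist":0,"jaw":1},{"tx":0,"ty":-0.729,"tz":1.384,"twist":0,"jaw":1},{"tx":0,"ty":-0.762,"tz":1.483,"twist":0,"jaw":1},{"tx":0,"ty":-0.793,"tz":1.583,"twist":0,"jaw":1},{"tx":0,"ty":-0.823,"tz":1.683,"twist":0,"jaw":1}]'; python3 -m pendant '[{"tx":0,"ty":-0.028,"tz":0.1,"twist":0,"jaw":1},{"tx":0,"ty":-0.053,"tz":0.203,"twist":0,"jaw":1},{"tx":0,"ty":-0.075,"tz":0.305,"twist":0,"jaw":1},{"tx":0,"ty":-0.097,"tz":0.407,"twist":0,"jaw":1},{"tx":0,"ty":-0.116,"tz":0.51,"twist":0,"jaw":1},{"tx":0,"ty":-0.134,"tz":0.614,"twist":0,"jaw":1},{"tx":0,"ty":-0.144,"tz":0.67,"twist":0,"jaw":1},{"tx":0,"ty":-0.15,"tz":0.72,"twist":0,"jaw":1},{"tx":0,"ty":-0.155,"tz":0.75,"twist":0,"jaw":1}]'
```

```text
time: 18.0
eef_pos: [0.5299, 0.2499, 0.1838]
orientation: [0.998, 0.066, 0.001, -0.001]
ft_force: [-1.3, 7.2, 0.2]
finger_gap: 0.0095
time: 18.9
eef_pos: [0.5289, 0.2572, 0.1461]
orientation: [0.998, 0.066, 0.001, -0.0]
ft_force: [1.2, 7.7, -1.6]
finger_gap: 0.0097
```

```bash
python3 -m pendant '[{"tx":0,"ty":-0.005,"tz":0.02,"twist":0,"jaw":1},{"tx":0,"ty":-0.01,"tz":0.04,"twist":0,"jaw":1},{"tx":0,"ty":-0.01,"tz":0.06,"twist":0,"jaw":1},{"tx":0,"ty":-0.01,"tz":0.06,"twist":0,"jaw":1}]'; python3 -m pendant '[{"tx":0,"ty":0,"tz":0.015,"twist":0,"jaw":1},{"tx":0,"ty":0,"tz":0.03,"twist":0,"jaw":1}]'
```

```text
time: 19.3
eef_pos: [0.5289, 0.2575, 0.1436]
orientation: [0.998, 0.066, 0.001, -0.0]
ft_force: [-0.1, 4.8, 4.4]
finger_gap: 0.0095
time: 19.5
eef_pos: [0.529, 0.2576, 0.1434]
orientation: [0.998, 0.066, 0.001, -0.001]
ft_force: [-5.5, 1.6, 24.5]
finger_gap: 0.0096
```

The pan is seated; force rises sharply at the starting height. I relax the press, open the jaws and withdraw upward.

```bash
python3 -m pendant '[{"tx":0,"ty":0,"tz":-0.025,"twist":0,"jaw":1},{"tx":0,"ty":0,"tz":-0.025,"twist":0,"jaw":0.8},{"tx":0,"ty":0,"tz":-0.025,"twist":0,"jaw":0.65},{"tx":0,"ty":0,"tz":-0.025,"twist":0,"jaw":0.5},{"tx":0,"ty":0,"tz":-0.025,"twist":0,"jaw":0.5},{"tx":0,"ty":0,"tz":-0.025,"twist":0,"jaw":0.5},{"tx":0,"ty":0,"tz":-0.2,"twist":0,"jaw":0.5},{"tx":0,"ty":0,"tz":-0.6,"twist":0,"jaw":0.5},{"tx":0,"ty":0,"tz":-1.2,"twist":0,"jaw":0.5},{"tx":0,"ty":0,"tz":-1.9,"twist":0,"jaw":0.5},{"tx":0,"ty":-0.5,"tz":-2.6,"twist":0,"jaw":0.5},{"tx":0,"ty":-1.2,"tz":-3,"twist":0,"jaw":0.5},{"tx":0,"ty":-1.2,"tz":-3,"twist":0,"jaw":0.5},{"tx":0,"ty":-1.2,"tz":-3,"twist":0,"jaw":0.5}]'
python3 - <<'E'
from station import arm
import cv2
a=arm.capture("side")["image"][:,:,::-1]; b=arm.capture("top")["image"][:,:,::-1]
cv2.imwrite("pics/c8.png",cv2.hconcat([cv2.resize(a[120:390,110:410],(400,360)),cv2.resize(b[105:305,150:410],(400,360))]))
E
```

```text
time: 20.9
eef_pos: [0.5202, 0.3168, 0.2919]
orientation: [0.998, 0.067, 0.0, -0.0]
ft_force: [-0.2, -0.8, 0.1]
finger_gap: 0.0427
```

View pics/c8.png

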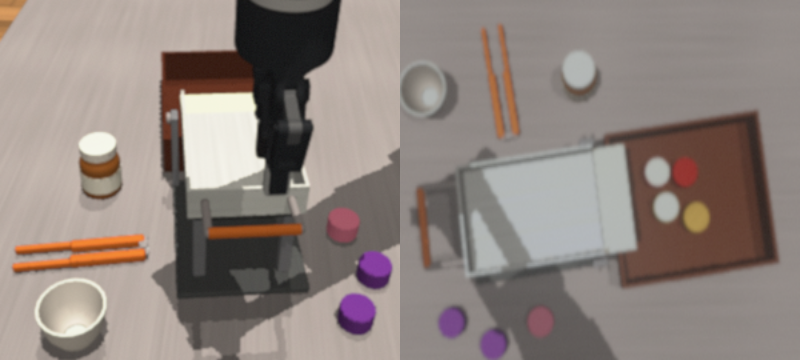

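The pan is level and empty with the gate flat. The four tins are in the crate (right panel, about (675,195)), and the jar, tongs, tub and pucks are where they were. I'm handing in.

```bash
python3 -c "
from station import arm; print(arm.close_job())"
```

```text
the job is handed in; nothing more can be done
None
```

The job is done and handed in at about 21 s. I let the gate down flat, tipped the pan by its handle to about 0.52 rad, lowered it until it rested level, and let go.

**Last pictures:** all four tins are in the crate, two of them upside down. The pan is empty and level, the gate is down, and the crate and the things nearby look unmoved. The wrist force was about zero after I let go.

**What went wrong:** my first straight-down press on the gate tab stuck by friction. The wrist read about 65 N vertical and 49 N sideways, roughly 84 N in all. That is under the 120 N wrist limit but far over the 20 N at which the pan rocks, so it may have rocked briefly. The pictures right after showed no change. I then followed the tab's arc and pressed the gate plate at under 20 N.

**Setting the pan down:** I pressed down on the seated handle with about 25 N just before letting go.

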